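# Pulley onto the turntable's drive shaft

### The job

The drive pulley of the belt-driven sample turntable has to go back on. Blow the stone dust off the bare shaft by squeezing the lever of the air gun clamped beside it fully home for a moment and letting it spring back, then pinch the shaft across its flat with your fingertips, feel the flat, and turn it until the flat faces squarely out of the open side of the belt guard. Then slip the toothed pulley over the shaft, hub up, with its set screw square on that flat and its hub flush with the end of the shaft, and finish while still holding it there in your fingers (a colleague will do up the screw), leaving the other things on the bench where they are.

Things in the scene. Friction and masses are not known exactly. Their poses are not given: they have to be found in the camera images.
- drive: Fixed turntable. Origin on the bench under the axis of its bare upright drive shaft; x points from the shaft to the 170 mm platter (centre at x = 235 mm, stone on it up to 144 mm high). U-shaped steel belt guard: walls 65 mm from the shaft at -x, +y and -y, 112 mm high; the +x side is open. Bearing boss round the shaft, 42 mm wide, 82 mm high. Motor at x = -68 to -175 mm, up to 101 mm high.
- shaft_end (a point): Middle of the top end of the bare dark steel shaft, 18 mm in diameter, 127 mm above the bench; x points squarely out of its flat, z up. The top 30 mm has the flat, 6 mm from the axis: 15 mm across it, 18 mm elsewhere; below it is round. 2.5 mm chamfer at the end. It turns without stops against about 0.06 N m of drag and stays where it is left.
- flat (a point): The set-screw flat of the shaft: a bright milled plane upright face on the dark steel shaft, 12.6 mm wide and 26.5 mm high. Origin in the middle of the face, 16 mm below the shaft's end; x points out of the face.
- gun_grip (a point): Point to squeeze on the axis of the fixed air gun's straight black grip, 122 mm above the bench. The gun lies level, nozzle to the shaft; x points along the grip away from the shaft, z up. The grip is a 24 mm square bar, free for fingers from x = -45 to +55 mm, the lever along its -y side. Below are only a 12 mm high foot plate (x under -27 mm) and an upright pipe at x = 92 mm.
- lever_pad (a point): Middle of the outer face of the gun's steel lever beside gun_grip, where a finger presses. The lever is a bar 5 mm thick, 16 mm high, level with the grip, hinged at x = -75, y = -19 mm of gun_grip. At rest this face is at y = -36 mm of gun_grip (48 mm over grip and lever), fully home at about -21 mm (33 mm over both).
- lever (a joint): Angle of the gun's lever, rad: 0 at rest, 0.2 squeezed fully home. Its spring needs 3 N at lever_pad to start and about 9 N at the end, and returns it when let go.
- pulley: Loose toothed aluminium drive pulley, about 110 g, standing hub up. Origin in the middle of its underside, z up. Below a flanged, toothed rim 52 mm in diameter, 16 mm high; on it a hub 32 mm in diameter, 12 mm high; 28 mm in all. Plain bore 20.6 mm right through. x points to the set screw: dark, 6.4 mm, in the hub's side 22 mm above the underside, its end 22.5 mm from the axis.
- pulley_top (a point): Centre of the upper face of the pulley's hub, 28 mm above its underside.
- pulley_screw (a point): Outer end of the pulley's set screw.
- idler: Bystander: smooth flanged idler pulley without hub, screw or open bore, 60 mm in diameter, 22 mm high; origin in the middle of its underside. Leave it.
- jar: Bystander: small grey jar with a steel lid, 56 mm in diameter, 65 mm high; origin in the middle of its underside.
- hexkey: Bystander: L-shaped dark hex key, 127 by 42 mm, 7 mm thick, lying flat.
- brush: Bystander: dust brush, 200 mm long, lying flat.
- cup: Bystander: white cup, 72 mm wide, 85 mm high.
- flask: Bystander: clear bottle with a blue cap, 64 mm wide, 190 mm high.
- sample: Bystander: pale stone block with dark test patches, 110 by 85 by 40 mm.
Not all that is in view belongs to the job. Leave any turquoise look-alike of the pulley alone.

How it is judged:
By the outcome, as a careful person would: the job done as asked, in the order asked, and still so for the second after the job is handed in, while the arm keeps its last pose, push and grip.
It also fails if it takes over 67 s, if anything falls off the work surface, if the arm or the gripper's body presses on something with over 40 N, if the wrist force passes 120 N, or if a joint passes its speed limit or range.

### The arm

A 7-joint arm with a two-finger parallel gripper is mounted at the origin on the work surface. World frame = base frame: x ahead of the robot, y to its left, z up, the work surface at z = 0. Lengths are in m, angles in rad, forces in N, time in s.
With the tool pointing down it reaches from about 0.375 to 0.925 m from the base axis. Payload 3.1 kg.
Tool frame: the origin (TCP) lies on the mounting face of the last link; the fingertips stand 173 mm ahead of it and the grasp point (between the pads) lies 155 mm ahead of it (manip.pinch_z is the distance from the TCP to the grasp point, in m); z points along the fingers, y is the line along which they close (so a half turn about z gives the same grasp; the last joint's range is limited). The gripper opens to 85 mm and grips with 20 to 120 N. Pads are 22 mm wide; open, the fingers measure 114 mm over their backs; the gripper's body (76 mm by 85 mm) begins 54 mm behind the grasp point. The pads swing forward as they close: fully open they stand 13 mm farther back than shut.
Start: joints at [-1.286, 0.383, 0.044, 1.598, -0.018, 1.161, -0.05], TCP at [0.243, 0.603, 0.405] pointing down, gripper open.
Joint ranges: [-2.61, 2.61], [-0.41, 2.15], [-1.48, 1.57], [0, 2.5], [-1.57, 4.71], [0.05, 1.97], [-2.85, 2.85]. Speed limits (rad/s): [2.79, 2.79, 3.14, 3.14, 3.14, 3.14, 3.14].

### API

Orientations are given as a unit quaternion [x, y, z, w].
In Python, from rig import manip gives the robot as it stands. The module is installed in compiled form; this text tells all that it offers.
- The arm moves only by the tool play_rows, never from a script. Its argument "deltas" is one flat list of numbers, 5 for each row, row after row: the closure, from 0 (fully open) to 1 (shut), then the shift along the tool's x, y, z in m, then the turn about the tool's z in degrees. A call has 1 to 12 rows; each row is the pose to reach, as a shift and turn from the pose commanded when the call began, along the tool's axes at that moment; what a row does not reach only later rows make up. A row lasts 1/12 s, in which the tool goes at most 41.7 mm and 7.16 degrees, less where a joint would pass 70% of its speed; a pose out of reach is approached as far as the arm can. A call with a gripper value outside its range is refused whole. The fingers move at their own pace and stop on an object; "force" is the grip in N (left out, the last holds). Time passes only in rows, so rows that repeat a pose let the fingers close. It gives the time, the measured TCP pose, the force, the opening and the grip force at its end, in the units of the state.
- manip.sense(): the state, without advancing time (a new reading comes with each control period).
- manip.snapshot(name): name is "scene" or "top"; returns (picture, depth): 480x640x3 uint8, red, green, blue; 480x640 float32, m along the optical axis (not along the pixel's ray), 0 where there is no reading.
- manip.calibration(name): a dict with "vertical_fov" (degrees; the focal length in pixels is half the picture's height over the tangent of half this angle, whatever the lens; pixels are square), "cx", "cy" (the principal point, pixels), "k1" (the pictures are not rectified: a ray, as slopes to the right and down, at radius r is drawn at 1 + k1 r^2 times it, then the intrinsics apply), "R" (3x3) and "t" (3): a world point X has camera coordinates R X + t. Camera axes: x right, y down, z forward; pixel columns grow to the right and rows downward; lengths in m; the calibration is good to about 2 mm. A picture is of the moment at which its call begins. calibration takes no time and is no camera call.
- manip.close_job(): hands the job in; it is judged then, once.
Trained networks look in the newest picture that a camera, given by its name, has taken for a name from the list of things; names that differ only in an ending like _2 or _b are one class to them, and where a whole thing is asked for, a point or a joint stands for the part that bears it (a point fixed in the world has none). Each returns a list of dicts, best first, with "score" (0 to 1); they miss things now and then, are a little off and sometimes report something else, mostly with a low value. They report only what shows in the picture. A call takes as long as a camera call. They do not tell look-alikes from the thing itself.
- manip.trace(camera, thing): "pixels" (480x640 bool, what is visible of it) and "xy" ([column, row] as shares, 0 to 1, of the picture: columns of its width, rows of its height, amid what is visible of it).
- manip.pinpoint(camera, thing): "xy" ([column, row] as shares, 0 to 1, of the picture: columns of its width, rows of its height: a listed point, or the origin of a listed thing).
The state is a dict: "clock": time; "joint_positions": joint angles; "qvel": joint speeds; "joint_efforts": joint torques, N m; "position": TCP position; "orientation": TCP orientation; "wrist_force": force on the tool from outside, world axes, zero at the start; "wrist_torque": the same for the moment, N m; "grip_width": opening from 0.0 (shut) to 1.0 (fully open); "finger_force": force on a finger pad.
Only numpy, scipy, OpenCV 4.12 (cv2) and the standard library are available. Lean on these libraries where they do the work, as an engineer would, in place of code of your own. Each camera call takes 0.05 s, during which the arm holds its last target. There are 200 camera calls.

## Working session

There is one attempt and no reset: what is moved stays moved. The work goes in short steps, Python scripts to look and compute and a tool call to move; the robot and the scene stay as the last step left them, time stands still between calls to the robot, and variables do not carry over. Pictures are saved under pics/ and viewed, at most 10 in all, crops included, and the job is handed in when it is done.

Besides the shell and the picture viewer there is one more tool, called after "Call:" as name(argument=value, ...), one argument or row to a line, values as JSON. play_rows: Moves the arm, as the interface text tells. Its arguments: {"type":"object","properties":{"deltas":{"type":"array","items":{"type":"number"}},"force":{"type":"number"}},"required":["deltas"]}

```bash
mkdir -p pics
cat > h.py <<'E'
import numpy as np, cv2
from rig import manip
def cal(n):
    c=manip.calibration(n); f=240/np.tan(np.radians(c["vertical_fov"])/2)
    return c,f,np.array(c["R"]),np.array(c["t"])
def ray(n,u,v):
    c,f,R,t=cal(n); d=np.array([(u-c["cx"])/f,(v-c["cy"])/f]); s=d.copy()
    for _ in range(20): s=d/(1+c["k1"]*(s@s))
    return -R.T@t, R.T@np.array([s[0],s[1],1.])
def atz(n,u,v,z):
    o,d=ray(n,u,v); return o+d*(z-o[2])/d[2]
def atd(n,u,v,D):
    o,d=ray(n,u,v); return o+d*D
def proj(n,X):
    c,f,R,t=cal(n); p=R@np.asarray(X)+t; s=p[:2]/p[2]; s=s*(1+c["k1"]*(s@s))
    return s[0]*f+c["cx"],s[1]*f+c["cy"]
def tri(u1,u2):
    o1,d1=ray("scene",*u1);o2,d2=ray("top",*u2)
    A=np.stack([d1,-d2],1); s=np.linalg.lstsq(A,o2-o1,rcond=None)[0]
    a,b=o1+s[0]*d1,o2+s[1]*d2
    return (a+b)/2,np.linalg.norm(a-b)
E
python3 - <<'E'
from h import *
for n in("scene","top"):
    p,d=manip.snapshot(n); cv2.imwrite(f"pics/{n}0.png",p[:,:,::-1]); np.save(f"{n}0.npy",d)
    c,f,R,t=cal(n); print(n,f,c["k1"],(-R.T@t).round(3),R[2].round(2))
Z=dict(drive=0,shaft_end=.127,flat=.111,gun_grip=.122,lever_pad=.122,pulley=0,pulley_top=.028,pulley_screw=.022,idler=0,jar=0)
for k,z in Z.items():
    for n in("scene","top"):
        for r in manip.pinpoint(n,k)[:3]:
            u,v=r["xy"][0]*640,r["xy"][1]*480
            print(k,n,round(r["score"],2),round(u),round(v),atz(n,u,v,z).round(4))
print(manip.sense())
E
```

```text
scene 522.6170550608075 -0.10754118233085294 [ 0.971 -0.844  0.842] [-0.43  0.69 -0.59]
top 550.1395837554999 -0.14956496821167647 [ 0.331 -0.017  1.43 ] [ 0.08 -0.   -1.  ]
drive scene 0.81 346 277 [0.5095 0.0393 0.    ]
drive top 0.83 291 214 [0.5125 0.0359 0.    ]
drive top 0.34 198 230 [0.4714 0.281  0.    ]
shaft_end scene 0.64 344 234 [0.5005 0.0375 0.127 ]
shaft_end top 0.5 292 211 [0.502 0.029 0.127]
shaft_end top 0.46 174 312 [0.2646 0.3111 0.127 ]
flat scene 0.49 347 240 [0.5074 0.0411 0.111 ]
flat top 0.41 283 209 [0.5106 0.0498 0.111 ]
flat top 0.4 402 229 [ 0.4568 -0.237   0.111 ]
gun_grip scene 0.61 367 192 [0.4576 0.2433 0.122 ]
gun_grip scene 0.52 346 241 [0.513  0.0243 0.122 ]
gun_grip scene 0.35 252 337 [ 0.5108 -0.3309  0.122 ]
gun_grip top 0.96 198 230 [0.4587 0.2542 0.122 ]
gun_grip top 0.53 488 172 [ 0.5958 -0.4517  0.122 ]
gun_grip top 0.47 459 211 [ 0.4999 -0.3749  0.122 ]
lever_pad scene 0.42 387 192 [0.5023 0.2725 0.122 ]
lever_pad top 0.67 195 212 [0.5033 0.2619 0.122 ]
lever_pad top 0.29 198 230 [0.4587 0.2563 0.122 ]
pulley scene 0.86 296 306 [ 0.461  -0.
[... 1212 characters left out ...]
ay([-1.28577898,  0.3828878 ,  0.0439005 ,  1.59791376, -0.01788287,
        1.16120507, -0.04989399]), 'qvel': array([-0.00090563,  0.00128608, -0.00066035,  0.00051671, -0.00231801,
        0.00230473, -0.00079324]), 'joint_efforts': array([-1.54467302e-04, -4.33455527e+01,  1.02334365e+00, -2.49927807e+01,
        1.05684527e-02,  1.89519196e-03, -3.07693711e-06]), 'position': array([0.24278321, 0.60295452, 0.4046707 ]), 'orientation': array([ 1.90213491e-01,  9.81742750e-01, -1.02609993e-05, -4.81864306e-06]), 'wrist_force': array([ 0.06675959,  0.67322826, -0.33056757]), 'wrist_torque': array([-0.00180643,  0.01508749,  0.01167686]), 'finger_force': 0.0, 'grip_width': 1.001315124463002}
```

Run:
```python
from h import *
a=cv2.imread("pics/top0.png"); b=cv2.imread("pics/scene0.png")
cv2.imwrite("pics/t1.png",cv2.resize(a[120:360,140:460],(800,600),interpolation=cv2.INTER_CUBIC))
cv2.imwrite("pics/s1.png",cv2.resize(b[150:390,180:500],(800,600),interpolation=cv2.INTER_CUBIC))
```

```text
(no output)
```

View pics/t1.png

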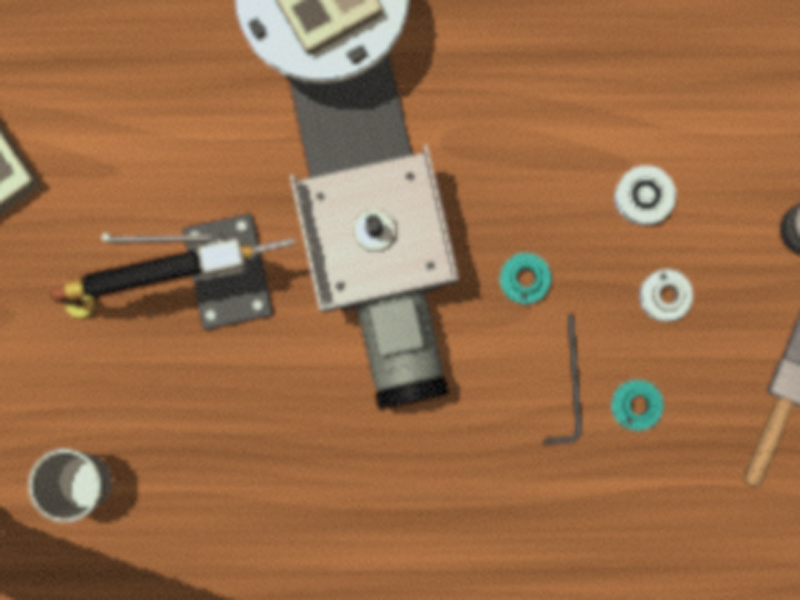

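View pics/s1.png

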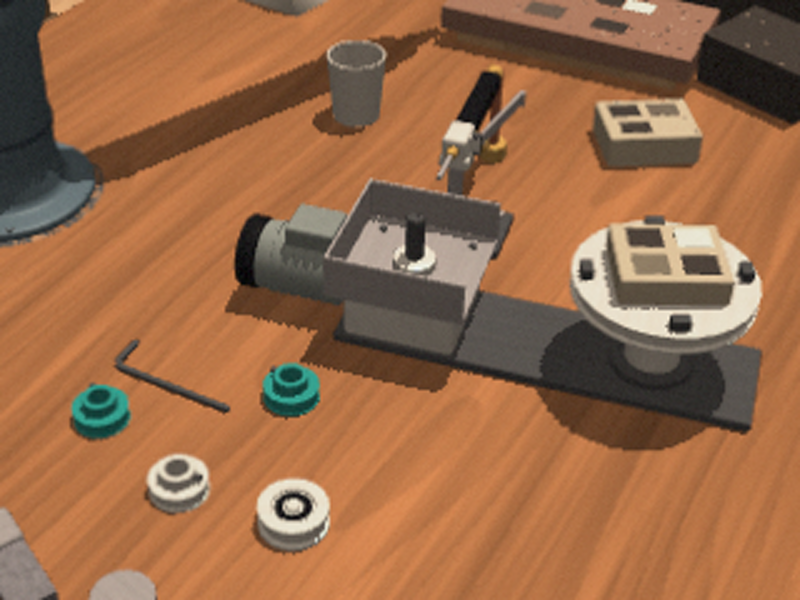

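Top crop: bare shaft at about (376,225), gun grip from (90,285) to (200,262) with its lever on the +x side. The white pulley is at (665,295) with its screw spot upward (+x); the two green ones are look-alikes. In the scene crop the shaft at (415,235) is all dark, so the flat faces away from that camera.

```bash
cat > m.py <<'E'
from h import *
def cloud(n,D):
    v,u=np.mgrid[0:480,0:640]; c,f,R,t=cal(n)
    d=np.stack([(u-c["cx"])/f,(v-c["cy"])/f],-1); s=d.copy()
    for _ in range(20): s=d/(1+c["k1"]*(s**2).sum(-1,keepdims=True))
    P=np.concatenate([s*D[...,None],D[...,None]],-1)
    return (P-t)@R
E
python3 - <<'E'
from m import *
T=cloud("top",np.load("top0.npy")); S=cloud("scene",np.load("scene0.npy"))
ims={"top":cv2.imread("pics/top0.png"),"scene":cv2.imread("pics/scene0.png")}
for n,C in(("top",T),("scene",S)):
    x,y,z=C[...,0],C[...,1],C[...,2]
    m=(np.hypot(x-.5,y-.035)<.03)&(z>.1)&(z<.14); print(n,"shaft",m.sum(),np.median(C[m],0).round(4),z[m].max())
    m=(np.hypot(x-.5,y-.035)<.03)&(z>.12)&(z<.14); print(n,"shafttop",m.sum(),C[m].mean(0).round(4))
    m=(np.hypot(x-.455,y+.26)<.04)&(z>.02)&(z<.035); print(n,"hub",m.sum(),C[m].mean(0).round(4))
    m=(np.hypot(x-.455,y+.26)<.04)&(z>.008)&(z<.035); print(n,"pulley",m.sum(),C[m].mean(0).round(4),C[m].min(0).round(4),C[m].max(0).round(4))
    m=(abs(x-.5)<.1)&(abs(y-.035)<.09)&(z>.104)&(z<.116)&(np.hypot(x-.5,y-.035)>.05);r=cv2.minAreaRect((C[m][:,:2]*1000).astype(np.float32)); print(n,"guard",m.sum(),r)
    m=(x>.6)&(x<.9)&(abs(y-.08)<.13)&(z>.07)&(z<.3); print(n,"platter",m.sum(),z[m].mean(), cv2.minEnclosingCircle((C[m][:,:2]*1000).astype(np.float32)))
    h,e=np.histogram(z[m],20); print(h,e[[0,-1]])
    m=(abs(x-.46)<.06)&(y>.15)&(y<.33)&(z>.115)&(z<.145)
    print(n,"gun",m.sum(),cv2.minAreaRect((C[m][:,:2]*1000).astype(np.float32)))
big=np.hstack([cv2.resize(ims["top"][195:225,272:312],(400,300),interpolation=cv2.INTER_CUBIC),cv2.resize(ims["scene"][225:262,325:365+9],(400,300),interpolation=cv2.INTER_CUBIC)])
big2=np.hstack([cv2.resize(ims["top"][223:253,386:426],(400,300),interpolation=cv2.INTER_CUBIC),cv2.resize(ims["scene"][323:360,230:279],(400,300),interpolation=cv2.INTER_CUBIC)])
cv2.imwrite("pics/z.png",np.vstack([big,big2]))
E
```

```text
top shaft 49 [0.5051 0.0355 0.1266] 0.1329259370378108
top shafttop 41 [0.5068 0.0356 0.1271]
top hub 104 [ 0.4436 -0.2624  0.0261]
top pulley 282 [ 0.4441 -0.2634  0.0195] [ 0.4199 -0.2922  0.0083] [ 0.4914 -0.2385  0.0333]
top guard 261 ((485.07379150390625, 32.26042175292969), (177.60055541992188, 136.1984100341797), 12.064764022827148)
top platter 3636 0.12728511181088428 ((736.7723388671875, 86.22650146484375), 85.50326538085938)
[  9  33  37  17   7  61 345 723 609 191  50  72  51  25  30 117 417 542
 264  36] [0.0934362  0.15234701]
top gun 889 ((479.516357421875, 243.7124481201172), (56.51861572265625, 184.68898010253906), 10.958166122436523)
scene shaft 88 [0.5108 0.0304 0.117 ] 0.12845298739162428
scene shafttop 36 [0.5093 0.0322 0.1245]
scene hub 126 [ 0.4471 -0.2667  0.0244]
scene pulley 347 [ 0.4486 -0.2685  0.0178] [ 0.4191 -0.29    0.008 ] [ 0.471  -0.2392  0.0298]
scene guard 402 ((506.17327880859375, 34.631446838378906), (134.60394287109375, 143.0931396484375), 12.556472778320312)
scene platter 3289 0.12391541283155787 ((737.5955810546875, 84.31363677978516), 87.52798461914062)
[ 26 126 117  77  53  24 117 761 331  79  78 105 129  46  56  46  65 384
 605  64] [0.093327  0.1474651]
scene gun 518 ((481.23724365234375, 241.0190887451172), (57.676570892333984, 181.41952514648438), 9.53869915008545)
```

View pics/z.png

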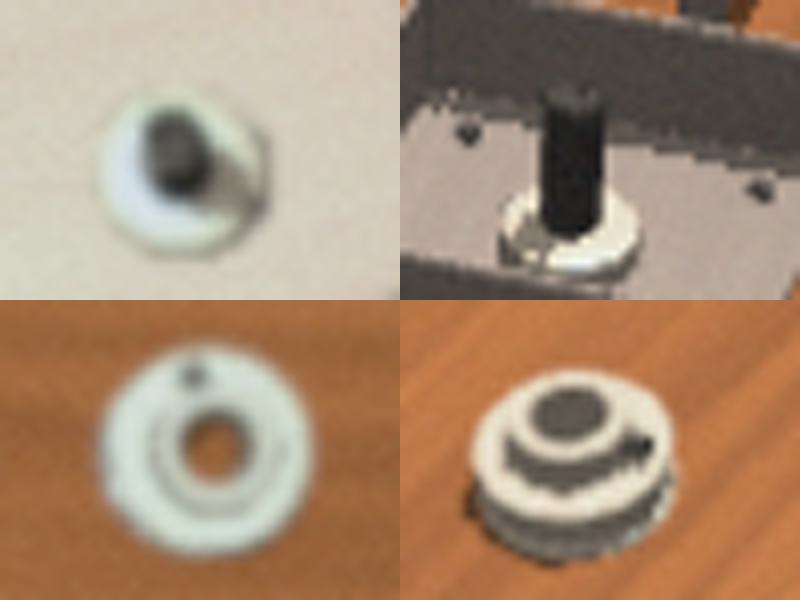

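Shaft end shows at full pixels top≈(289,208), scene≈(346,237), no bright flat in either. Pulley: top view rim centre ≈(406.7,237.7), screw (405.3,230.5); scene bore ≈(250.8,336.8), screw (259.7,341.1).

Run:
```python
from m import *
print("shaft",atz("top",289.2,207.7,.127),atz("scene",346.2,237.1,.127),tri((346.2,237.1),(289.2,207.7)))
pt=atz("top",406.7,237.7,.016);ps=atz("scene",250.8,336.8,.028);print("pul",pt,ps)
st=atz("top",405.3,230.5,.022);ss=atz("scene",259.7,341.1,.022);print("screw",st,ss)
for a,b in((pt,st),(ps,ss)): d=b-a;print(np.hypot(*d[:2]),np.degrees(np.arctan2(d[1],d[0])))
# guard top band angle: lines of side walls from both clouds
for n in("top","scene"):
    C=cloud(n,np.load(n+"0.npy"));x,y,z=C[...,0],C[...,1],C[...,2]
    a=np.radians(12.3);X=(x-.5075)*np.cos(a)+(y-.0345)*np.sin(a);Y=-(x-.5075)*np.sin(a)+(y-.0345)*np.cos(a)
    for nm,m,p,q in(("+y",(abs(Y-.065)<.012)&(abs(X)<.06),X,Y),("-y",(abs(Y+.065)<.012)&(abs(X)<.06),X,Y),("-x",(abs(X+.065)<.012)&(abs(Y)<.06),Y,X)):
        m=m&(z>.106)&(z<.118)
        if m.sum()>10: k=np.polyfit(p[m],q[m],1);print(n,nm,m.sum(),np.degrees(k[0]),q[m].mean())
# gun: grip top z~.134
    g=(abs(x-.46)<.07)&(y>.18)&(y<.36)&(z>.110)&(z<.145)
    rgb=cv2.imread(f"pics/{n}0.png").astype(int).sum(-1)
    b=g&(rgb<150); P=C[b]; vx,vy,cx,cy=cv2.fitLine(P[:,:2].astype(np.float32),cv2.DIST_HUBER,0,.001,.001).ravel()
    print(n,"grip",b.sum(),P.mean(0).round(4),np.degrees(np.arctan2(vy,vx)),P.min(0).round(3),P.max(0).round(3), np.percentile(P[:,2],[10,50,90]))
    for r in manip.trace(n,"lever_pad")[:1]: 
        q=r["pixels"]; v,u=np.nonzero(q); print(r["score"],q.sum(),C[q].mean(0))
    for k in("gun_grip","lever"):
        for r in manip.pinpoint(n,k)[:2]: print(k,r["score"],atz(n,r["xy"][0]*640,r["xy"][1]*480,.122))
```

```text
shaft [0.51044872 0.03498229 0.127     ] [0.51077692 0.03098185 0.127     ] (array([0.50996543, 0.03455016, 0.12463955]), np.float64(0.0019112856322467165))
pul [ 0.44437069 -0.26423891  0.016     ] [ 0.44790588 -0.26603271  0.028     ]
screw [ 0.46258632 -0.260017    0.022     ] [ 0.46758658 -0.261805    0.022     ]
0.0186984918338025 13.049243884269503
0.0201296642719888 12.123736791953036
top +y 64 -0.0668389254013775 0.06875694632708922
top -y 64 -0.10564400318025442 -0.06410525517405155
top -x 76 0.025281844114951435 -0.06704158056773536
top grip 418 [0.4602 0.2575 0.1335] -78.32597 [0.44  0.202 0.125] [0.481 0.314 0.141] [0.13003427 0.13334924 0.13684241]
gun_grip 0.96 [0.45868075 0.25416281 0.122     ]
gun_grip 0.53 [ 0.59577999 -0.4516546   0.122     ]Traceback (most recent call last):
  File "<stdin>", line 21, in <module>
ValueError: it knows: brush, cup, drive, flask, flat, gun_grip, hexkey, idler, jar, lever_pad, pulley, pulley_screw, pulley_top, sample, shaft_end
```

```bash
cat > go.py <<'E'
import sys; from h import *
# go.py x y z(grasp) toolY_deg
def pose():
    s=manip.sense(); q=s["orientation"]; p=s["position"]
    from scipy.spatial.transform import Rotation as Rn
    return s,p,Rn.from_quat(q).as_matrix()
def go(x,y,z,a):
    s,p,M=pose(); d=M.T@(np.array([x,y,z+.155])-p)
    cur=np.degrees(np.arctan2(M[1,1],M[0,1])); t=(cur-a+90)%180-90
    print("t",round(s["clock"],2),"yAng",round(cur,2),"grasp",(p-[0,0,.155]).round(4),"tilt",M[2].round(4),"j",s["joint_positions"].round(2))
    print("F",s["wrist_force"].round(1),"w",round(s["grip_width"]*85,2),"ff",round(s["finger_force"],1),"-> delta",d.round(4),"turn",round(t,2))
if __name__=="__main__": go(*map(float,sys.argv[1:]))
E
python3 go.py .465 .2545 .25 12
```

```text
t 1.2 yAng 68.07 grasp [0.2428 0.603  0.2497] tilt [ 0. -0. -1.] j [-1.29  0.38  0.04  1.6  -0.02  1.16 -0.05]
F [-0.9  0.6 -1.5] w 84.87 ff 0.0 -> delta [-3.363e-01 -2.402e-01 -3.000e-04] turn 56.07
```

Call:
play_rows(
  deltas=[0,-0.336,-0.24,0,56,0,-0.336,-0.24,0,56,0,-0.336,-0.24,0,56,0,-0.336,-0.24,0,56,0,-0.336,-0.24,0,56,0,-0.336,-0.24,0,56,0,-0.336,-0.24,0,56,0,-0.336,-0.24,0,56,0,-0.336,-0.24,0,56,0,-0.336,-0.24,0,56,0,-0.336,-0.24,0,56,0,-0.336,-0.24,0,56],
  force=30,
)

```text
clock: 2.2
position: [0.4666, 0.2515, 0.4051]
orientation: [0.632, 0.775, 0.0, 0.0]
wrist_force: [0.0, 0.7, -0.4]
grip_width: 1.002
finger_force: 0.0
```

```bash
python3 go.py .465 .2545 .122 12
```

```text
t 2.2 yAng 11.64 grasp [0.4666 0.2515 0.2501] tilt [-1.e-04  9.e-04 -1.e+00] j [-0.93  0.16  0.4   1.9  -0.07  1.09 -0.31]
F [ 0.   0.7 -0.4] w 85.2 ff 0.0 -> delta [ 0.0033 -0.0011  0.1281] turn -0.36
```

Call:
play_rows(
  deltas=[0,0,0,0.04,0,0,0,0,0.08,0,0,0,0,0.115,0,0,0,0,0.128,0,0,0,0,0.128,0,0,0,0,0.128,0],
)

```text
clock: 2.7
position: [0.4639, 0.2563, 0.276]
orientation: [0.628, 0.778, -0.001, -0.0]
wrist_force: [0.1, 0.1, 0.0]
grip_width: 1.002
finger_force: 0.0
```

```bash
python3 go.py .465 .2545 .122 12
```

```text
t 2.7 yAng 12.23 grasp [0.4639 0.2563 0.121 ] tilt [-3.0e-04 -1.9e-03 -1.0e+00] j [-0.9   0.33  0.37  2.01 -0.16  0.83 -0.23]
F [0.1 0.1 0. ] w 85.16 ff 0.0 -> delta [-0.002   0.0007 -0.001 ] turn 0.23
```

Squeeze.

Call:
play_rows(
  deltas=[1,0,0,0,0,1,0,0,0,0,1,0,0,0,0,1,0,0,0,0,1,0,0,0,0,1,0,0,0,0,1,0,0,0,0,1,0,0,0,0,1,0,0,0,0,1,0,0,0,0],
  force=40,
)

```text
clock: 3.53
position: [0.4665, 0.2561, 0.2805]
orientation: [0.629, 0.777, 0.003, 0.0]
wrist_force: [-0.5, 0.4, 11.6]
grip_width: 0.375
finger_force: 41.1
```

```bash
python3 go.py .465 .2545 .25 12
```

```text
t 3.53 yAng 12.05 grasp [0.4665 0.2561 0.1255] tilt [ 0.0041  0.0055 -1.    ] j [-0.9   0.33  0.37  2.   -0.16  0.84 -0.23]
F [-0.5  0.4 11.6] w 31.92 ff 41.1 -> delta [-0.0008 -0.0011 -0.1245] turn 0.05
```

Call:
play_rows(
  deltas=[0,0,0,0,0,0,0,0,0,0,0,0,0,0,0,0,0,0,0,0,0,0,0,0,0,0,0,0,0,0,0,0,0,0,0,0,0,0,-0.04,0,0,0,0,-0.08,0,0,0,0,-0.1,0,0,0,0,-0.1,0,0,0,0,-0.1,0],
  force=20,
)

```text
clock: 4.53
position: [0.465, 0.2551, 0.3781]
orientation: [0.629, 0.778, 0.001, -0.0]
wrist_force: [-0.3, -0.0, -0.7]
grip_width: 0.996
finger_force: 0.0
```

```bash
python3 go.py .509 .034 .222 12.3
```

```text
t 4.53 yAng 12.09 grasp [0.465  0.2551 0.2231] tilt [ 0.0019  0.0023 -1.    ] j [-0.94  0.19  0.4   1.93 -0.09  1.04 -0.29]
F [-0.3 -0.  -0.7] w 84.67 ff 0.0 -> delta [-0.2254 -0.0033  0.0007] turn -0.21
```

Call:
play_rows(
  deltas=[0.5,-0.04,-0.003,0,0,0.5,-0.08,-0.003,0,0,0.5,-0.12,-0.003,0,0,0.5,-0.16,-0.003,0,0,0.5,-0.2,-0.003,0,0,0.5,-0.225,-0.003,0,0,0.5,-0.225,-0.003,0,0,0.5,-0.225,-0.003,0,0,0.5,-0.225,-0.003,0,0],
)

```text
clock: 5.28
position: [0.5081, 0.035, 0.3751]
orientation: [0.629, 0.778, -0.001, -0.001]
wrist_force: [-0.7, 1.0, 1.0]
grip_width: 0.504
finger_force: 0.0
```

```bash
python3 go.py .509 .034 .122 12.3
```

```text
t 5.28 yAng 12.11 grasp [0.5081 0.035  0.2201] tilt [ 5.0e-04 -3.5e-03 -1.0e+00] j [-0.66  0.16  0.56  1.98 -0.1   1.03  0.16]
F [-0.7  1.   1. ] w 42.82 ff 0.0 -> delta [-0.0012  0.001   0.0981] turn -0.19
```

Call:
play_rows(
  deltas=[0.5,-0.001,0.001,0.03,0,0.5,-0.001,0.001,0.06,0,0.5,-0.001,0.001,0.09,0,0.5,-0.001,0.001,0.099,0,0.5,-0.001,0.001,0.099,0,0.9,-0.001,0.001,0.099,0,0.9,-0.001,0.001,0.099,0,0.9,-0.001,0.001,0.099,0,0.9,-0.001,0.001,0.099,0,0.9,-0.001,0.001,0.099,0,0.9,-0.001,0.001,0.099,0,0.9,-0.001,0.001,0.099,0],
  force=20,
)

```text
clock: 6.28
position: [0.5094, 0.0336, 0.2788]
orientation: [0.629, 0.778, -0.0, -0.001]
wrist_force: [-4.4, 0.2, 4.3]
grip_width: 0.199
finger_force: 20.3
```

```bash
python3 go.py .509 .034 .122 12.3
```

```text
t 6.28 yAng 12.09 grasp [0.5094 0.0336 0.1238] tilt [ 0.002  -0.0021 -1.    ] j [-0.61  0.31  0.53  2.05 -0.21  0.83  0.25]
F [-4.4  0.2  4.3] w 16.94 ff 20.3 -> delta [ 0.0005 -0.0003  0.0018] turn -0.21
```

Call:
play_rows(
  deltas=[0.6,0,0,0,0,0.6,0,0,0,0,0.6,0,0,0,7,0.6,0,0,0,14,0.6,0,0,0,21,0.6,0,0,0,28,0.6,0,0,0,35,0.9,0,0,0,35,0.9,0,0,0,35,0.9,0,0,0,35,0.9,0,0,0,35,0.9,0,0,0,35],
)

```text
clock: 7.28
position: [0.5088, 0.0348, 0.2782]
orientation: [0.832, 0.554, -0.002, -0.003]
wrist_force: [-7.8, 2.9, 7.8]
grip_width: 0.201
finger_force: 19.5
```

Call:
play_rows(
  deltas=[0.6,0,0,0,0,0.6,0,0,0,0,0.6,0,0,0,7,0.6,0,0,0,14,0.6,0,0,0,21,0.6,0,0,0,28,0.6,0,0,0,35,0.9,0,0,0,35,0.9,0,0,0,35,0.9,0,0,0,35,0.9,0,0,0,35,0.9,0,0,0,35],
)

```text
clock: 8.28
position: [0.5097, 0.0357, 0.2781]
orientation: [0.96, 0.279, -0.001, -0.003]
wrist_force: [-4.2, 5.3, 5.8]
grip_width: 0.184
finger_force: 20.8
```

```bash
python3 go.py .509 .034 .122 12.3
```

```text
t 8.28 yAng -57.58 grasp [0.5097 0.0357 0.1231] tilt [-3.0e-04 -5.6e-03 -1.0e+00] j [-0.82  0.36  0.78  2.06 -0.35  0.85 -0.84]
F [-4.2  5.3  5.8] w 15.63 ff 20.8 -> delta [-0.0015  0.0011  0.001 ] turn -69.88
```

Call:
play_rows(
  deltas=[0.6,0,0,0,0,0.6,0,0,0,0,0.6,0,0,0,7,0.6,0,0,0,14,0.6,0,0,0,18,0.6,0,0,0,18,0.9,0,0,0,18,0.9,0,0,0,18,0.9,0,0,0,18,0.9,0,0,0,18,0.9,0,0,0,18],
  force=30,
)

```text
clock: 9.2
position: [0.51, 0.0352, 0.2779]
orientation: [0.992, 0.124, -0.001, -0.002]
wrist_force: [-2.2, 5.1, 3.7]
grip_width: 0.164
finger_force: 30.8
```

```bash
python3 go.py .509 .034 .122 12.3
```

```text
t 9.2 yAng -75.75 grasp [0.51   0.0352 0.1229] tilt [-7.0e-04 -3.9e-03 -1.0e+00] j [-0.88  0.39  0.85  2.06 -0.39  0.86 -1.12]
F [-2.2  5.1  3.7] w 13.96 ff 30.8 -> delta [-0.0013  0.0009  0.0009] turn -88.05
```

Call:
play_rows(
  deltas=[0.9,0,0,0,7,0.9,0,0,0,14,0.9,0,0,0,21,0.9,0,0,0,28,0.9,0,0,0,35,0.9,0,0,0,42,0.9,0,0,0,48,0.9,0,0,0,48],
)

```text
clock: 9.87
position: [0.5094, 0.0346, 0.2779]
orientation: [0.956, -0.292, -0.003, -0.001]
wrist_force: [-6.4, 4.5, 8.9]
grip_width: 0.163
finger_force: 31.1
```

```bash
python3 go.py .509 .034 .122 12.3
```

```text
t 9.87 yAng -123.96 grasp [0.5094 0.0346 0.1229] tilt [-6.e-03  4.e-04 -1.e+00] j [-1.02  0.48  1.05  2.07 -0.54  0.9  -1.83]
F [-6.4  4.5  8.9] w 13.82 ff 31.1 -> delta [0.     0.0007 0.0009] turn 43.74
```

Call:
play_rows(
  deltas=[0.9,0,0,0,7,0.9,0,0,0,14,0.9,0,0,0,21,0.9,0,0,0,28,0.9,0,0,0,35,0.9,0,0,0,40,0.9,0,0,0,43.8,0.9,0,0,0,43.8,0.9,0,0,0,43.8],
)

```text
clock: 10.62
position: [0.5087, 0.0345, 0.2778]
orientation: [0.78, -0.626, -0.005, 0.001]
wrist_force: [-9.2, 5.4, 12.5]
grip_width: 0.162
finger_force: 31.2
```

```bash
python3 go.py .509 .034 .122 12.3
```

```text
t 10.62 yAng -167.56 grasp [0.5087 0.0345 0.1228] tilt [-0.0066  0.007  -1.    ] j [-1.12  0.61  1.22  2.07 -0.71  0.98 -2.44]
F [-9.2  5.4 12.5] w 13.81 ff 31.2 -> delta [ 0.0006 -0.0002  0.0008] turn 0.14
```

Call:
play_rows(
  deltas=[0.6,0,0,0,0,0.6,0,0,0,0,0.6,0,0,0,0,0.6,0,0,0,-7,0.6,0,0,0,-14,0.6,0,0,0,-21,0.6,0,0,0,-28,0.6,0,0,0,-35,0.6,0,0,0,-42,0.6,0,0,0,-49,0.6,0,0,0,-56,0.6,0,0,0,-63],
  force=20,
)

```text
clock: 11.62
position: [0.5104, 0.0329, 0.2777]
orientation: [0.992, -0.125, 0.001, 0.0]
wrist_force: [-0.6, -0.8, -0.4]
grip_width: 0.399
finger_force: 0.0
```

Call:
play_rows(
  deltas=[0.6,0,0.001,0,-7,0.6,0,0.001,0,-14,0.6,0,0.001,0,-21,0.6,0,0.001,0,-27,0.6,0,0.001,0,-27,0.6,0,0.001,0,-27],
)

```text
clock: 12.12
position: [0.51, 0.0319, 0.2777]
orientation: [0.994, 0.105, 0.0, 0.0]
wrist_force: [-0.8, 0.1, 0.1]
grip_width: 0.4
finger_force: 0.0
```

```bash
sed -i 's/    cur=np/    print("true grasp",(p+.155*M[:,2]).round(4)); cur=np/' go.py
python3 go.py .5085 .037 .122 102.3
python3 - <<'E'
from m import *
p,d=manip.snapshot("scene"); cv2.imwrite("pics/s2.png",p[:,:,::-1])
cv2.imwrite("pics/s2z.png",cv2.resize(p[165:285,280:440,::-1],(800,600),interpolation=cv2.INTER_CUBIC))
E
```

```text
true grasp [0.5101 0.0319 0.1227]
t 12.12 yAng -77.9 grasp [0.51   0.0319 0.1227] tilt [ 7.e-04  2.e-04 -1.e+00] j [-0.88  0.39  0.86  2.07 -0.39  0.85 -1.15]
F [-0.8  0.1  0.1] w 33.96 ff 0.0 -> delta [-0.0004 -0.0053  0.0007] turn -0.2
```

View pics/s2z.png

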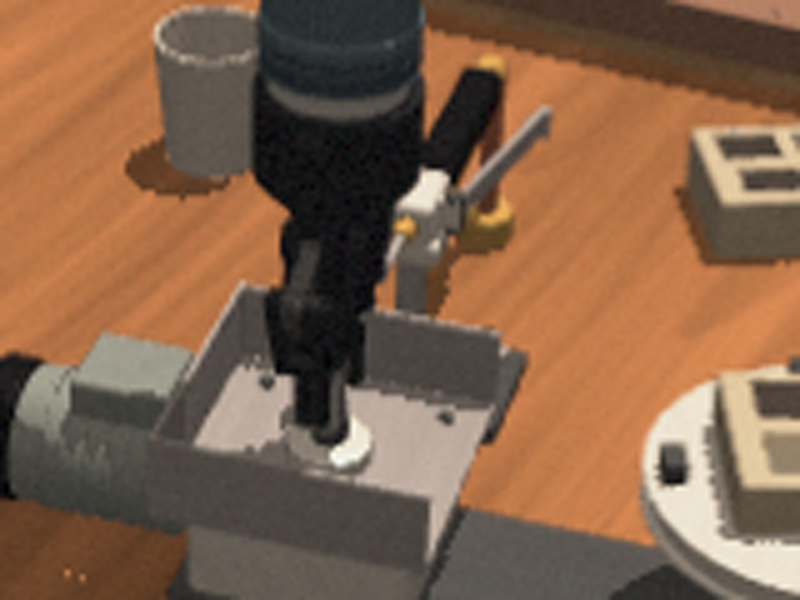

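Scene view: the lever is back out, and beside the finger at about (340,395) a lighter strip of the shaft (the flat) now shows. Now I pinch across the round sides to centre along drive y.

Call:
play_rows(
  deltas=[0.6,0,-0.005,0,0,0.6,0,-0.005,0,0,0.9,0,-0.005,0,0,0.9,0,-0.005,0,0,0.9,0,-0.005,0,0,0.9,0,-0.005,0,0,0.9,0,-0.005,0,0,0.9,0,-0.005,0,0],
)

```text
clock: 12.83
position: [0.5089, 0.0371, 0.2777]
orientation: [0.994, 0.107, 0.0, 0.0]
wrist_force: [-0.6, -1.2, -1.0]
grip_width: 0.2
finger_force: 20.9
```

```bash
python3 go.py .5085 .037 .122 102.3
```

```text
true grasp [0.5089 0.0371 0.1227]
t 12.83 yAng -77.75 grasp [0.5089 0.0371 0.1227] tilt [ 1.e-04  4.e-04 -1.e+00] j [-0.89  0.39  0.86  2.07 -0.39  0.85 -1.16]
F [-0.6 -1.2 -1. ] w 16.99 ff 20.9 -> delta [-0.0004  0.      0.0007] turn -0.05
```

Call:
play_rows(
  deltas=[0.6,0,0,0,0,0.6,0,0,0,0,0.6,0,0,-0.04,0,0.6,0,0,-0.08,0,0.6,0,0,-0.11,0,0.3,-0.02,0.04,-0.11,0,0,-0.04,0.07,-0.11,0,0,-0.05,0.1,-0.11,0,0,-0.06,0.14,-0.11,0,0,-0.08,0.18,-0.11,0,0,-0.1,0.22,-0.11,0,0,-0.125,0.255,-0.11,0],
)

```text
clock: 13.83
position: [0.4436, -0.233, 0.3882]
orientation: [0.994, 0.108, 0.001, 0.0]
wrist_force: [1.4, -0.5, 0.3]
grip_width: 0.998
finger_force: 0.0
```

```bash
python3 go.py .446 -.265 .18 12.3
python3 - <<'E'
from m import *
p,d=manip.snapshot("scene"); cv2.imwrite("pics/s3.png",p[:,:,::-1]);q,d2=manip.snapshot("top")
np.save("s3.npy",d)
cv2.imwrite("pics/s3z.png",np.vstack([cv2.resize(p[222:267,320:380,::-1],(640,300)[:2],interpolation=cv2.INTER_CUBIC),cv2.resize(q[190:235,265:325,::-1],(640,300),interpolation=cv2.INTER_CUBIC)]))
print([ (r["score"],r["xy"][0]*640,r["xy"][1]*480) for r in manip.pinpoint("scene","flat")])
E
```

```text
true grasp [ 0.4439 -0.233   0.2332]
t 13.83 yAng -77.66 grasp [ 0.4436 -0.233   0.2332] tilt [ 1.6e-03  6.0e-04 -1.0e+00] j [-0.61  0.2   1.13  2.   -0.21  1.06 -0.74]
F [ 1.4 -0.5  0.3] w 84.86 ff 0.0 -> delta [-0.0046  0.0317  0.0532] turn -89.96
[(0.55, 250.17600000000002, 342.096), (0.44, 347.072, 243.504), (0.31, 177.92000000000002, 363.50399999999996), (0.23, 388.48, 194.016)]
```

View pics/s3z.png

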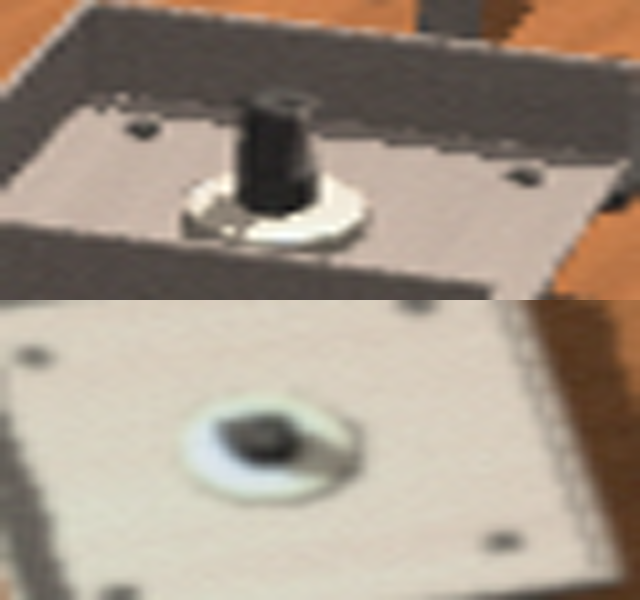

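The flat shows as the lighter band on the right of the upper shaft (scene, about (305,150) of the crop), and in the top view the cut side is upward (+x); so it faces the open side.

Call:
play_rows(
  deltas=[0,-0.005,0.027,0,-7,0,-0.005,0.027,0,-14,0,-0.005,0.027,0.03,-21,0,-0.005,0.027,0.06,-28,0,-0.005,0.027,0.09,-35,0,-0.005,0.027,0.12,-42,0,-0.005,0.027,0.12,-49,0,-0.005,0.027,0.12,-56,0,-0.005,0.027,0.12,-63,0,-0.005,0.027,0.12,-70,0,-0.005,0.027,0.12,-77,0,-0.005,0.027,0.12,-84],
)

```text
clock: 14.98
position: [0.4456, -0.257, 0.2674]
orientation: [0.664, 0.748, 0.0, -0.0]
wrist_force: [0.3, 0.4, -0.2]
grip_width: 1.002
finger_force: 0.0
```

```bash
python3 go.py .4445 -.261 .022 12.3
```

```text
true grasp [ 0.4455 -0.2568  0.1124]
t 14.98 yAng 6.79 grasp [ 0.4456 -0.257   0.1124] tilt [ 0.0013  0.     -1.    ] j [-0.12  0.36  0.65  2.06 -0.3   0.82  0.82]
F [ 0.3  0.4 -0.2] w 85.14 ff 0.0 -> delta [-0.004  -0.0015  0.0904] turn -5.51
```

Call:
play_rows(
  deltas=[0,-0.004,-0.001,0.03,-5.5,0,-0.004,-0.001,0.06,-5.5,0,-0.004,-0.001,0.085,-5.5,0,-0.004,-0.001,0.093,-5.5,0,-0.004,-0.001,0.093,-5.5,0.6,-0.004,-0.001,0.093,-5.5,0.6,-0.004,-0.001,0.093,-5.5,0.6,-0.004,-0.001,0.093,-5.5,0.6,-0.004,-0.001,0.093,-5.5,0.6,-0.004,-0.001,0.093,-5.5],
)

```text
clock: 15.82
position: [0.445, -0.2635, 0.1764]
orientation: [0.631, 0.776, 0.001, 0.001]
wrist_force: [-0.1, 1.5, 6.7]
grip_width: 0.601
finger_force: 20.9
```

```bash
python3 go.py .4445 -.261 .022 12.3
```

```text
true grasp [ 0.4455 -0.2636  0.0214]
t 15.82 yAng 11.78 grasp [ 0.445  -0.2635  0.0214] tilt [-0.0012  0.0031 -1.    ] j [ 0.01  0.52  0.53  2.08 -0.43  0.64  1.03]
F [-0.1  1.5  6.7] w 51.1 ff 20.9 -> delta [ 0.0025 -0.     -0.0006] turn -0.52
```

Call:
play_rows(
  deltas=[0,0,0,0,0,0,0,0,0,0,0,0,0,0,7,0,0,0,0,14,0,0,0,0,21,0,0,0,0,28,0,0,0,0,35,0,0,0,0,42,0,0,0,0,49,0,0,0,0,56,0,0,0,0,63,0,0,0,0,70],
)

```text
clock: 16.82
position: [0.4438, -0.263, 0.1746]
orientation: [0.963, 0.271, -0.0, -0.0]
wrist_force: [0.4, 0.1, 1.0]
grip_width: 0.998
finger_force: 0.0
```

```bash
python3 go.py .445 -.2625 .02 102.3
python3 - <<'E'
from m import *
p,d=manip.snapshot("scene");cv2.imwrite("pics/s4.png",p[:,:,::-1])
for k,z in(("pulley_screw",.022),("pulley_top",.028)):
    for r in manip.pinpoint("scene",k)[:3]: print(k,r["score"],atz("scene",r["xy"][0]*640,r["xy"][1]*480,z))
E
```

```text
true grasp [ 0.4438 -0.2629  0.0196]
t 16.82 yAng -58.58 grasp [ 0.4438 -0.263   0.0196] tilt [-0.e+00 -1.e-04 -1.e+00] j [-0.22  0.63  0.81  2.09 -0.71  0.72  0.03]
F [0.4 0.1 1. ] w 84.83 ff 0.0 -> delta [ 0.0012  0.0002 -0.0004] turn 19.12
pulley_screw 0.79 [ 0.43423191 -0.11567177  0.022     ]
pulley_screw 0.76 [ 0.4763595  -0.26735856  0.022     ]
pulley_screw 0.76 [ 0.31060886 -0.21728916  0.022     ]
pulley_top 0.92 [ 0.46223822 -0.12028488  0.028     ]
pulley_top 0.75 [ 0.34012883 -0.23694266  0.028     ]
pulley_top 0.71 [ 0.4670562  -0.28404459  0.028     ]
```

Call:
play_rows(
  deltas=[0,0.0014,0.0005,0,7,0,0.0014,0.0005,0,14,0,0.0014,0.0005,0,19,0,0.0014,0.0005,0,19,0,0.0014,0.0005,0,19,0.7,0.0014,0.0005,0,19,0.7,0.0014,0.0005,0,19,0.7,0.0014,0.0005,0,19,0.7,0.0014,0.0005,0,19,0.7,0.0014,0.0005,0,19],
  force=40,
)

```text
clock: 17.8
position: [0.4454, -0.263, 0.1751]
orientation: [0.994, 0.111, 0.0, -0.0]
wrist_force: [-0.6, 1.5, 4.1]
grip_width: 0.587
finger_force: 41.5
```

```bash
python3 go.py .445 -.2625 .02 102.3
```

```text
true grasp [ 0.4455 -0.263   0.0201]
t 17.8 yAng -77.2 grasp [ 0.4454 -0.263   0.0201] tilt [ 6.e-04 -1.e-04 -1.e+00] j [-0.28  0.67  0.88  2.09 -0.78  0.75 -0.24]
F [-0.6  1.5  4.1] w 49.9 ff 41.5 -> delta [-0.0003 -0.0006  0.0001] turn 0.5
```

Call:
play_rows(
  deltas=[0.7,0,0,-0.03,0,0.7,0,0,-0.07,0,0.7,0,0,-0.11,0,0.7,0,0,-0.15,0,0.7,0,0,-0.165,0,0.7,0.015,-0.035,-0.165,0,0.7,0.03,-0.07,-0.165,0,0.7,0.045,-0.105,-0.165,0,0.7,0.06,-0.14,-0.165,0,0.7,0.06,-0.14,-0.165,0,0.7,0.06,-0.14,-0.165,0],
)

```text
clock: 18.72
position: [0.4736, -0.1091, 0.3388]
orientation: [0.993, 0.116, -0.001, -0.0]
wrist_force: [-0.3, -0.4, -0.6]
grip_width: 0.589
finger_force: 43.0
```

```bash
python3 go.py .5085 .037 .18 102.3
python3 - <<'E'
from m import *
p,d=manip.snapshot("scene"); q,d2=manip.snapshot("top")
s,po=manip.sense(),None; g=s["position"]
u,v=map(int,proj("scene",g-[0,0,.15])); print(u,v)
u=int(u);c=p[v-30:v+30,u-40:u+40,::-1]
cv2.imwrite("pics/s5z.png",cv2.resize(c,(800,600),interpolation=cv2.INTER_CUBIC))
np.save("s5.npy",p);print(u,v)
for r in manip.pinpoint("scene","pulley_screw")[:4]: print(r["score"],r["xy"][0]*640,r["xy"][1]*480)
E
```

```text
true grasp [ 0.4734 -0.109   0.1838]
t 18.72 yAng -76.73 grasp [ 0.4736 -0.1091  0.1838] tilt [-0.0012 -0.001  -1.    ] j [-0.97  0.39  1.32  2.09 -0.46  1.   -0.76]
F [-0.3 -0.4 -0.6] w 50.08 ff 43.0 -> delta [ 0.0675 -0.1342  0.0039] turn 0.97
297 242
297 242
0.64 289.728 296.688
0.61 219.328 306.816
0.51 308.224 243.504
0.18 436.672 208.512
```

View pics/s5z.png

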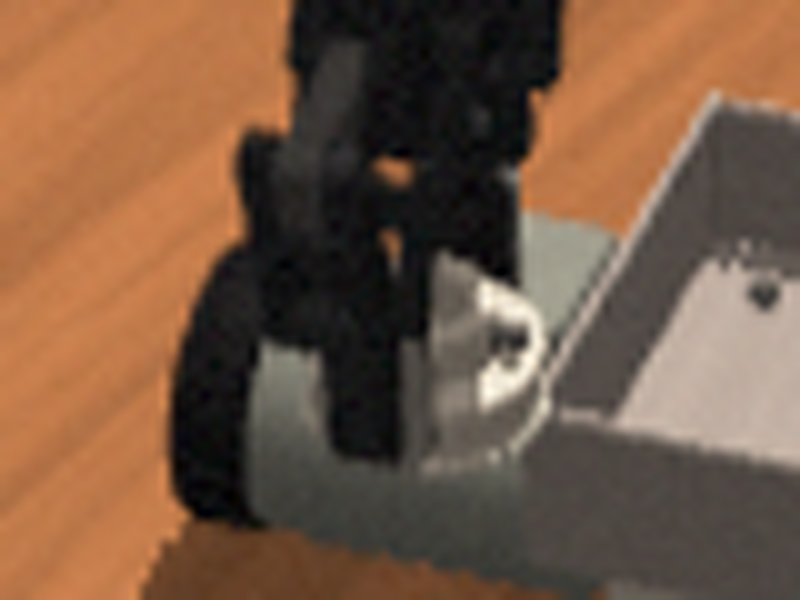

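The held pulley at crop (430,350) is level, with its screw at about (515,335). I'll bring it nearer the scene camera, screw toward it, to measure the screw angle.

Call:
play_rows(
  deltas=[0.7,0.01,0.03,-0.02,7,0.7,0.015,0.06,-0.04,14,0.7,0.02,0.09,-0.06,21,0.7,0.03,0.12,-0.08,28,0.7,0.04,0.15,-0.1,35,0.7,0.05,0.18,-0.12,42,0.7,0.06,0.21,-0.14,49,0.7,0.068,0.24,-0.146,56,0.7,0.068,0.263,-0.146,63,0.7,0.068,0.263,-0.146,63,0.7,0.068,0.263,-0.146,63,0.7,0.068,0.263,-0.146,63],
)

```text
clock: 19.87
position: [0.5962, -0.3558, 0.4851]
orientation: [0.905, -0.425, -0.001, -0.0]
wrist_force: [0.6, 0.4, -1.4]
grip_width: 0.586
finger_force: 43.1
```

```bash
python3 go.py .5085 .037 .18 102.3
python3 - <<'E'
from m import *
ps=[manip.snapshot("scene")[0] for _ in range(6)]
p=np.mean(ps,0).astype(np.uint8); np.save("s6.npy",p)
s=manip.sense(); g=s["position"]
u,v=map(int,proj("scene",g-[0,0,.15])); print(u,v)
c=p[v-36:v+36,u-48:u+48,::-1]
cv2.imwrite("pics/s6z.png",cv2.resize(c,(800,600),interpolation=cv2.INTER_CUBIC))
for r in manip.pinpoint("scene","pulley_screw")[:4]: print(r["score"],r["xy"][0]*640,r["xy"][1]*480)
E
```

```text
true grasp [ 0.5961 -0.3556  0.3301]
t 19.87 yAng -140.34 grasp [ 0.5962 -0.3558  0.3301] tilt [-1.4e-03  1.0e-04 -1.0e+00] j [-0.29  0.76  1.31  1.42 -0.73  1.51 -1.46]
F [ 0.6  0.4 -1.4] w 49.8 ff 43.1 -> delta [-0.3581 -0.1832  0.1505] turn -62.64
277 270
0.89 287.488 297.88800000000003
0.79 217.47199999999998 302.68800000000005
0.69 279.104 284.88
```

View pics/s6z.png

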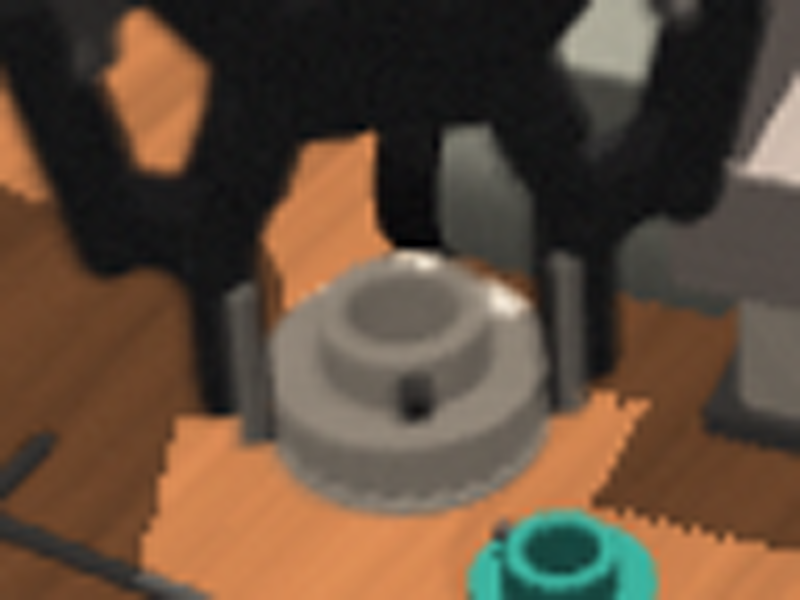

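Clear view: rim edges at columns 272–548, bore centre ≈(404,306), screw end ≈(415,397) in the crop, so the screw is very nearly toward the camera.

Run:
```python
from m import *
p=np.load("s6.npy").astype(float)
u0,v0=277-48,270-36
g=np.array([.5961,-.3556,.3301-.0201])
pr=lambda z,r=0,f=0: np.array(proj("scene",g+[r*np.cos(f),r*np.sin(f),z]))
th=np.radians(np.arange(360))
def sil(z,r): P=np.array([pr(z,r,t) for t in th]); return P[:,0].min(),P[:,0].max()
crop=lambda P:(np.array(P)-[u0,v0]+.5)*8.333-.5
print("bore",crop(pr(.028)),"rim edges",[(e-u0+.5)*8.333 for e in sil(.016,.026)],"hub edges",[(e-u0+.5)*8.333 for e in sil(.028,.016)])
for d in range(-65,-30,3): print(d,crop(pr(.022,.0225,np.radians(d))).round(1))
# dark blob centroid of the screw
w=p.sum(-1); sub=w[v0+44:v0+52,u0+46:u0+54]; print(sub.round().astype(int))
```

```text
bore [396.08493724 301.12462138] rim edges [np.float64(258.23122618033716), np.float64(541.6739578506317)] hub edges [np.float64(308.5555255784814), np.float64(484.5455102961715)]
-65 [375.9 406.8]
-62 [382.5 407.2]
-59 [389.  407.3]
-56 [395.6 407.2]
-53 [402.2 406.9]
-50 [408.8 406.3]
-47 [415.4 405.5]
-44 [421.9 404.5]
-41 [428.3 403.3]
-38 [434.6 401.9]
-35 [440.9 400.2]
-32 [447.  398.4]
[[318 316 313 281 274 286 293 293]
 [302 270 199 191 201 217 293 293]
 [277 233 161 156 168 198 270 284]
 [270 231 152 140 145 176 249 285]
 [278 227 144  99 101 145 255 341]
 [329 272 157  79  73 169 337 386]
 [372 319 251 189 243 300 394 400]
 [405 387 371 383 388 392 402 400]]
```

Call:
play_rows(
  deltas=[0.7,-0.036,-0.018,0,-7,0.7,-0.07,-0.036,0,-14,0.7,-0.1,-0.055,0.02,-21,0.7,-0.135,-0.07,0.04,-28,0.7,-0.17,-0.09,0.06,-35,0.7,-0.2,-0.105,0.08,-42,0.7,-0.235,-0.12,0.1,-49,0.7,-0.27,-0.138,0.12,-56,0.7,-0.305,-0.156,0.13,-62.6,0.7,-0.34,-0.174,0.14,-62.6,0.7,-0.358,-0.183,0.15,-62.6,0.7,-0.358,-0.183,0.15,-62.6],
)

```text
clock: 21.22
position: [0.5071, 0.0455, 0.3329]
orientation: [0.994, 0.114, -0.003, -0.002]
wrist_force: [-0.3, -0.2, -1.6]
grip_width: 0.588
finger_force: 43.1
```

Call:
play_rows(
  deltas=[0.7,0,0,0,0,0.7,0,0,0,0],
)

```text
clock: 21.38
position: [0.5091, 0.0373, 0.3362]
orientation: [0.994, 0.108, 0.0, 0.0]
wrist_force: [0.3, 0.3, -0.2]
grip_width: 0.59
finger_force: 43.1
```

```bash
python3 go.py .5085 .037 .1191 102.35
```

```text
true grasp [0.5092 0.0373 0.1812]
t 21.38 yAng -77.62 grasp [0.5091 0.0373 0.1812] tilt [ 9.e-04  6.e-04 -1.e+00] j [-1.21  0.49  1.3   2.03 -0.55  1.04 -0.99]
F [ 0.3  0.3 -0.2] w 50.14 ff 43.1 -> delta [-0.0007  0.0002  0.0621] turn 0.03
```

Call:
play_rows(
  deltas=[0.7,-0.0005,0,0.015,0,0.7,-0.0005,0,0.028,0,0.7,-0.0005,0,0.032,0,0.7,-0.0005,0,0.035,0,0.7,-0.0005,0,0.038,0,0.7,-0.0005,0,0.041,0,0.7,-0.0005,0,0.044,0,0.7,-0.0005,0,0.044,0],
)

```text
clock: 22.05
position: [0.5086, 0.0376, 0.2915]
orientation: [0.994, 0.108, -0.0, 0.0]
wrist_force: [0.1, 0.2, -1.0]
grip_width: 0.589
finger_force: 43.1
```

```bash
python3 go.py .5085 .037 .1191 102.35
```

```text
true grasp [0.5085 0.0376 0.1365]
t 22.05 yAng -77.64 grasp [0.5086 0.0376 0.1365] tilt [-2.e-04 -0.e+00 -1.e+00] j [-1.13  0.54  1.2   2.07 -0.63  0.96 -0.95]
F [ 0.1  0.2 -1. ] w 50.09 ff 43.1 -> delta [-0.0002  0.0006  0.0174] turn 0.01
```

Call:
play_rows(
  deltas=[0.7,0,0.0005,0.004,0,0.7,0,0.0005,0.008,0,0.7,0,0.0005,0.012,0,0.7,0,0.0005,0.015,0,0.7,0,0.0005,0.0174,0,0.7,0,0.0005,0.0174,0,0.7,0,0.0005,0.0174,0,0.7,0,0.0005,0.0174,0],
)

```text
clock: 22.72
position: [0.5088, 0.0371, 0.2744]
orientation: [0.994, 0.108, 0.0, 0.0]
wrist_force: [-0.8, -0.5, -1.8]
grip_width: 0.584
finger_force: 43.1
```

```bash
python3 go.py .5085 .037 .1191 102.35
python3 - <<'E'
from m import *
ps=[manip.snapshot("scene") for _ in range(4)]
p=np.mean([a[0] for a in ps],0).astype(np.uint8); np.save("s7.npy",p)
c=p[205:277,300:396,::-1]
cv2.imwrite("pics/s7z.png",cv2.resize(c,(800,600),interpolation=cv2.INTER_CUBIC))
E
```

```text
true grasp [0.5088 0.0371 0.1194]
t 22.72 yAng -77.63 grasp [0.5088 0.0371 0.1194] tilt [ 2.e-04  1.e-04 -1.e+00] j [-1.1   0.56  1.16  2.08 -0.66  0.94 -0.92]
F [-0.8 -0.5 -1.8] w 49.64 ff 43.1 -> delta [-0.0003  0.0001  0.0003] turn 0.02
```

View pics/s7z.png

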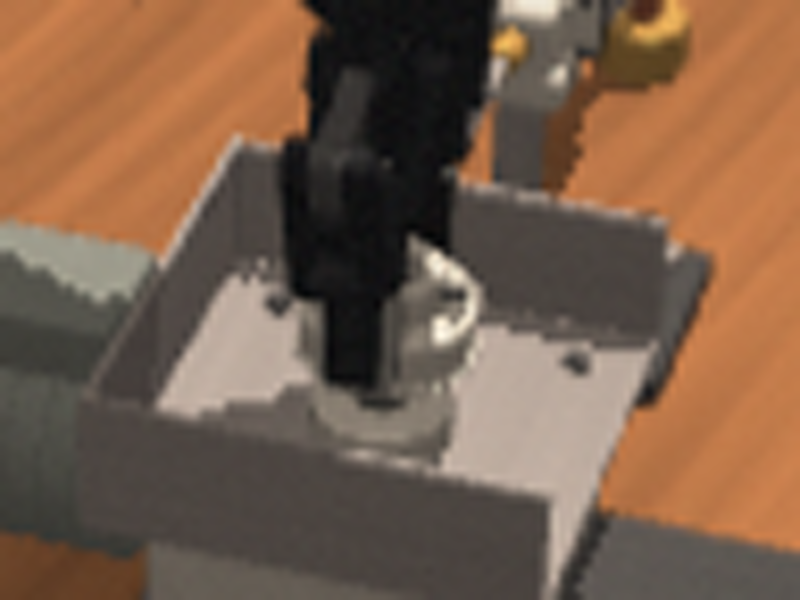

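The pulley sits on the shaft, its screw at crop (455,295) pointing out of the open side; contact forces are near zero and the height matches flush.

```bash
python3 -c "
from rig import manip
print(manip.close_job())"
```

```text
the job is handed in; nothing more can be done
None
```

I handed the job in at about 23 s on the robot's clock, and `close_job` gave no verdict. The dust was blown off with the lever squeezed home and sprung back. The flat was felt and turned to face the open side of the guard. The pulley is held on the shaft hub up, its screw within a few degrees of square to the flat and its hub flush to about 0.3 mm by the arm's readings.

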